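# Clip a slide plate into the inspection stage

### The job

Load the slide plate into the inspection stage: let its end draw the sprung curved arm back, press the plate home against the long fixed edge with a push of about 10 N, and let it go so that the arm clamps it against the end stop, lying flat and flush with both. Do not ram the plate into the fixed edge (18 N would mark it) or bend the arm far beyond what the plate needs.

Things in the scene. Friction and masses are not known exactly. Their poses are not given: they have to be found in the camera images.
- plate_grip (a point): Point in the grip of the slide plate, on its centre line. The plate is a loose steel rectangle, 50 mm along its x, 90 mm along its y, 8 mm thick, about 420 g, with two small windows and an upright black grip block on its middle (14 mm along x, 30 mm along y, from 8 mm to 41 mm above the underside). This point is 31 mm above the plate's underside; z up. The plate is the same either way round
- stage: The inspection stage: a fixed grey slab 200 mm (x) by 220 mm (y), its top 12 mm above the table; origin under its centre, z up, x towards its far side. On its left is a fixed steel end stop 8 mm high, whose face (looking to -y) is at stage y = +65 mm and runs from stage x = +11 to +33 mm. Seated, the plate's long sides lie along stage y, with one end on this stop (plate centre at stage y = +20 mm) and the other end held by the sprung arm
- edge_slots (a point): Point on the stage's top (stage x +40, y +10 mm) amid the range of the long fixed edge (fixed_edge): a steel bar 8 mm high, 70 mm long, along stage y, centred on stage y +10 mm. Its front face stands anywhere within 5 mm of this point along stage x and is not measured: see or feel it. Its origin is at the foot of that face, axes as the stage. Seated, the plate centre is 25 mm in front of the face
- clip_arm (a joint): Angle of the sprung curved arm on the right of the stage: 0 at rest, grows as the arm is drawn back (its bend goes to stage -y, turning about an upright pivot at stage x = +83, y = -48 mm). The spring always pushes it back towards the end stop, with about 1 N at the bend at rest, 3 N at 0.25 (about where it stands on the seated plate) and 5 N at 0.6; past 0.6 it is overbent
- clip_bend (a point): Middle (half-way up) of the bent steel strip of the sprung arm at its bend, which bears on the plate's end. The strip is 5 mm thick and stands 1 to 13 mm above the stage; at rest this point is at stage x = +14, y = -9 mm, so its side facing the plate is at stage y = -6.5 mm, 18.5 mm inside the room that the plate needs; from the bend the strip runs to the front to stage x = +4, y = -9 mm and then curls away to the right, ending at stage x = -16, y = -24 mm
Things that resemble listed ones, but are neither listed nor needed, are in the scene too. Leave any purple or turquoise look-alike of the part that bears plate_grip alone.

How it is judged:
By the outcome, as a careful person would: the job done as asked, in the order asked, and still so for the second after the job is handed in, with the robot touching nothing.
It also fails if it takes over 72 s, if anything falls off the work surface, if the arm or the gripper's body presses on something with over 40 N, if the wrist force passes 120 N, or if a joint passes its speed limit or range.

### The arm

A 7-joint arm with a two-finger parallel gripper is mounted at the origin on a cart in front of the work surface, level with it; the furniture and walls round the work are solid. World frame = base frame: x ahead of the robot, y to its left, z up, the work surface at z = 0. Lengths are in mm, angles in rad, forces in N, time in s.
With the tool pointing down it reaches from about 350 to 900 mm from the base axis. Payload 19.9 kg.
Tool frame: the origin (TCP) lies at the very end of the fingers, on their centre line; the grasp point (between the pads) lies 19 mm behind it; y points along the fingers, x is the direction in which the jaws open and shut, and the axes are right-handed (so a half turn about y gives the same grasp; the last joint's range is limited). The gripper opens to 94 mm and grips with 3 to 60 N. Pads are 16 mm wide; open, the fingers measure 119 mm over their backs; the gripper's body (75 mm by 177 mm) begins 78 mm behind the grasp point.
Start: joints at [1.105, 0.417, -0.01, 1.614, 0.005, 1.111, -0.053], TCP at [257.008, -569.689, 205.425] pointing down, gripper open.
Joint ranges: [-2.81, 2.81], [-0.39, 2.02], [-1.27, 1.25], [0.06, 2.57], [-1.19, 4.33], [0.19, 2], [-2.82, 2.82]. Speed limits (rad/s): [1.89, 1.89, 2.39, 2.39, 3.01, 3.01, 3.01].

### API

Orientations are given as a unit quaternion [w, x, y, z].
In Python, from station import * gives the robot as it stands.
- The arm moves only by the tool apply_moves, never from a script. Its arguments are lists of equal length, an entry for each row: "slide": the shift along the world's x, y, z in units of 25 mm (1.0 is 25 mm), a list of three; "turn": the turn about the world's z in units of 5 degrees (1.0 is 5 degrees); "jaw": the closure in counts, from 0 (fully open) to 255 (shut). In form: {"slide": [[x, y, z], ...], "turn": [turn, ...], "jaw": [jaw, ...]}. A call has 1 to 20 rows; each row shifts and turns the pose as measured when the row begins; what a row does not reach is not made up. A row lasts 1/12 s, in which the tool goes at most 41.7 mm and 7.16 degrees, less where a joint would pass 70% of its speed; a pose out of reach is approached as far as the arm can. A call is refused whole if a number of a shift passes 1 or a number of a turn 1, either way. A call with a gripper value outside its range is refused whole. The fingers move at their own pace and stop on an object; "force" is the grip in N (left out, the last holds). Time passes only in rows, so rows that do not move let the fingers close. It gives the time, the measured TCP pose, the force and the opening at its end, in the units of the state.
- sense(): the state, without advancing time (a new reading comes with each control period).
- read_camera(name): name is "scene" or "side" or "wrist"; returns a dict with "image" (480x640x3 uint8, red, green, blue), "range_z" (480x640 float32, mm along the optical axis (not along the pixel's ray), 0 where there is no reading), "intrinsics" (3x3 intrinsics, pixels), "R" (3x3) and "t" (3): a world point X has camera coordinates R X + t. Camera axes: x right, y down, z forward; pixel columns grow to the right and rows downward; lengths in mm; the calibration is good to about 2 mm. A picture is of the moment at which its call begins.
- finish_job(): hands the job in, once; it reports no verdict.
The state is a dict: "t": time; "joint_pos": joint angles; "qd": joint speeds; "joint_torque": joint torques, N m; "ee_pos": TCP position; "tcp_rot": TCP orientation; "ft_force": force on the tool from outside, world axes, zero at the start; "moment": the same for the moment, N m; "gripper_width": finger opening in mm.
Only numpy, scipy, OpenCV 4.12 (cv2) and the standard library are available. Lean on these libraries where they do the work, as an engineer would, in place of code of your own. Each camera call takes 0.05 s, during which the arm holds its last target.

## Working session

There is one attempt and no reset: what is moved stays moved. The work goes in short steps, Python scripts to look and compute and a tool call to move; the robot and the scene stay as the last step left them, time stands still between calls to the robot, and variables do not carry over. Pictures are saved under pics/ and viewed, and the job is handed in when it is done.

Besides the shell and the picture viewer there is one more tool, called after "Call:" by a JSON object that holds its "name" and its "arguments", one argument or row to a line. apply_moves: Moves the arm, as the interface text tells. Its arguments: {"type":"object","properties":{"slide":{"type":"array"},"turn":{"type":"array"},"jaw":{"type":"array"},"force":{"type":"number"}},"required":["slide","turn","jaw"]}

```bash
mkdir -p pics; ls
cat > h.py <<'E'
from station import *
import numpy as np, cv2
def snap(n,f):
    c=read_camera(n); cv2.imwrite('pics/'+f,cv2.cvtColor(c['image'],cv2.COLOR_RGB2BGR)); np.savez('pics/'+f+'.npz',**c); return c
def pts(c):
    K=np.array(c['intrinsics']);R=np.array(c['R']);t=np.array(c['t']);z=c['range_z']
    v,u=np.mgrid[0:480,0:640]
    P=np.stack([(u-K[0,2])/K[0,0]*z,(v-K[1,2])/K[1,1]*z,z],-1)
    return (P-t)@R
def ray(c,u,v,h):
    K=np.array(c['intrinsics']);R=np.array(c['R']);t=np.array(c['t'])
    d=R.T@np.array([(u-K[0,2])/K[0,0],(v-K[1,2])/K[1,1],1.]);o=-R.T@t
    return o+d*(h-o[2])/d[2]
def proj(c,X):
    K=np.array(c['intrinsics']);p=K@(np.array(c['R'])@np.array(X,float)+np.array(c['t']));return p[:2]/p[2]
E
python3 - <<'E'
from h import *
for n in ['scene','side','wrist']:
    c=snap(n,n+'0.png'); print(n,(-c['R'].T@c['t']).round(),c['R'].round(2).tolist())
s=sense();print(s)
E
```

```text
pics
scene [ 537. -542.  790.] [[1.0, 0.01, -0.01], [-0.0, -0.78, -0.63], [-0.02, 0.63, -0.78]]
side [ 886. -405.  978.] [[0.73, 0.68, 0.01], [0.58, -0.61, -0.54], [-0.36, 0.4, -0.84]]
wrist [ 334. -536.  383.] [[0.41, -0.91, -0.0], [-0.87, -0.39, 0.29], [-0.26, -0.12, -0.96]]
{'t': 0.15, 'joint_pos': array([ 1.1054956 ,  0.41787105, -0.01028817,  1.61402747,  0.00471146,
        1.11076312, -0.05301549]), 'qd': array([ 0.00085537, -0.00284413, -0.00068729, -0.00090856, -0.00016715,
       -0.00041772,  0.00201118]), 'joint_torque': array([ 8.97884147e-04, -8.51531053e+01,  6.39350004e-01, -4.26134312e+01,
       -4.87527216e-02,  1.71624759e-02,  1.31428596e-04]), 'ee_pos': array([ 256.86829634, -569.4318979 ,  204.95128567]), 'tcp_rot': array([ 0.59414247, -0.59380224,  0.38399058, -0.38333387]), 'ft_force': array([0.24801404, 0.16391295, 0.41297023]), 'moment': array([-0.0260487 , -0.00116186, -0.01011904]), 'gripper_width': 94.13225571066664}
```

View pics/scene0.png

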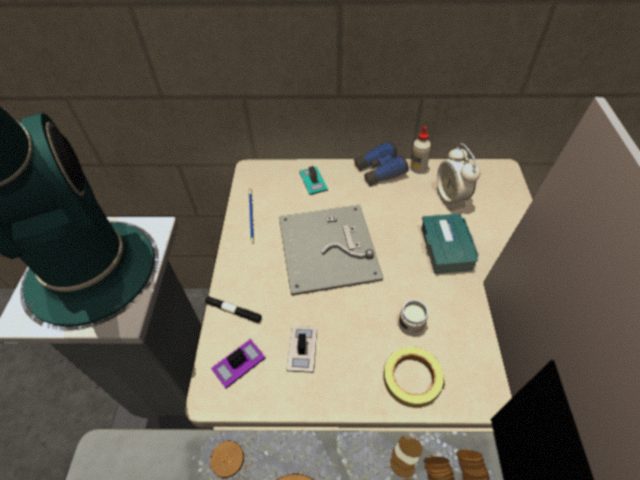

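View pics/side0.png

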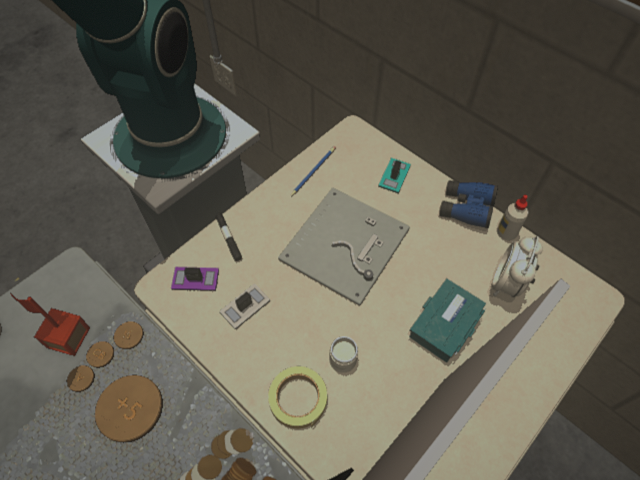

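View pics/wrist0.png

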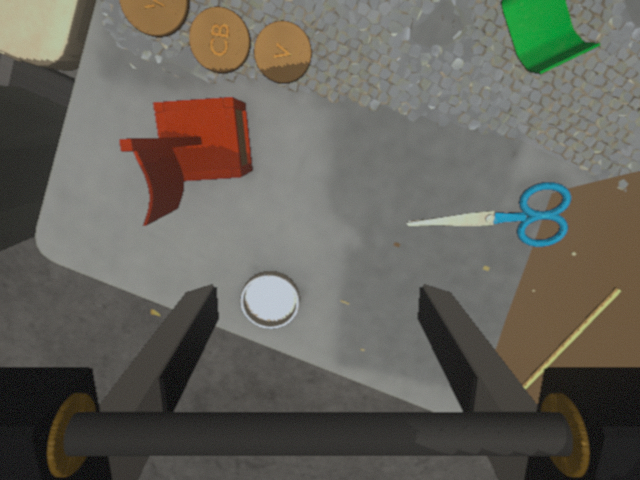

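The scene view shows the stage around (330,248), with the end stop at (332,218) and the arm pivot at (369,254). The grey plate is at (302,349). The purple and turquoise look-alikes are at (238,362) and (313,180).

```bash
cat > m.py <<'E'
from h import *
def rect(c,box,zlo,zhi,label):
    P=pts(c);m=np.zeros((480,640),bool);u0,v0,u1,v1=box
    m[v0:v1,u0:u1]=True
    m&=(P[...,2]>zlo)&(P[...,2]<zhi)&(c['range_z']>0)
    n,l,st,_=cv2.connectedComponentsWithStats(m.astype(np.uint8))
    k=1+np.argmax(st[1:,4]); q=P[l==k]
    r=cv2.minAreaRect(q[:,:2].astype(np.float32)); 
    print(label,r,'zmed',np.median(q[:,2]),len(q)); print(cv2.boxPoints(r).round(1).tolist())
    return r,q
E
python3 - <<'E'
from m import *
a=np.load('pics/scene0.png.npz');b=np.load('pics/side0.png.npz')
for nm,c,bs,bp in [('scene',a,(260,190,400,310),(270,310,335,390)),('side',b,(260,170,425,320),(205,270,285,340))]:
    P=pts(c)
    print('table z',[P[v,u].round(1).tolist() for u,v in ([(250,300),(450,330)] if nm=='scene' else [(300,340),(260,235)])])
    rect(c,bs,6,17,nm+' stage')
    rect(c,bp,4,15,nm+' plate'); rect(c,bp,25,60,nm+' grip')
    im=c['image']
    for nn,(u0,v0,u1,v1) in {'S':bs,'P':bp}.items():
        cr=cv2.cvtColor(im[v0:v1,u0:u1],cv2.COLOR_RGB2BGR); s=min(800/cr.shape[1],600/cr.shape[0])
        cv2.imwrite(f'pics/{nm}{nn}.png',cv2.resize(cr,None,fx=s,fy=s,interpolation=cv2.INTER_CUBIC))
E
```

```text
table z [[360.7, -73.7, 1.4], [765.6, -141.0, 0.5]]
scene stage ((521.5991821289062, 63.126686096191406), (199.8284454345703, 224.09706115722656), 11.126079559326172) zmed 13.227609190112416 6413
[[401.8999938964844, 153.8000030517578], [445.20001220703125, -66.0999984741211], [641.2999877929688, -27.5], [598.0, 192.3000030517578]]
scene plate ((474.72784423828125, -180.65655517578125), (94.74073028564453, 51.10884475708008), 86.64755249023438) zmed 9.017290189181667 1014
[[446.3999938964844, -226.5], [497.5, -229.39999389648438], [503.0, -134.89999389648438], [452.0, -131.89999389648438]]
scene grip ((474.5064392089844, -182.5648651123047), (31.27247428894043, 14.197061538696289), 85.90711212158203) zmed 41.18677178637004 149
[[466.29998779296875, -197.6999969482422], [480.5, -198.6999969482422], [482.70001220703125, -167.5], [468.5, -166.5]]
table z [[605.3, -159.4, 1.9], [374.5, -48.8, 1.5]]
side stage ((521.44189453125, 63.82537078857422), (201.3693389892578, 227.4592742919922), 11.00011157989502) zmed 12.994030154688197 7616
[[400.8999938964844, 156.3000030517578], [444.29998779296875, -67.0], [642.0, -28.600000381469727], [598.5999755859375, 194.6999969482422]]
side plate ((474.2127990722656, -183.47323608398438), (95.71721649169922, 56.40452575683594), 87.0994873046875) zmed 9.341962549283707 912
[[443.6000061035156, -229.8000030517578], [500.0, -232.6999969482422], [504.79998779296875, -137.10000610351562], [448.5, -134.1999969482422]]
side grip ((475.56610107421875, -185.0962371826172), (30.264307022094727, 15.292658805847168), 86.37458801269531) zmed 40.94768318778116 156
[[467.0, -199.6999969482422], [482.20001220703125, -200.6999969482422], [484.20001220703125, -170.5], [468.8999938964844, -169.5]]
```

View pics/sideS.png

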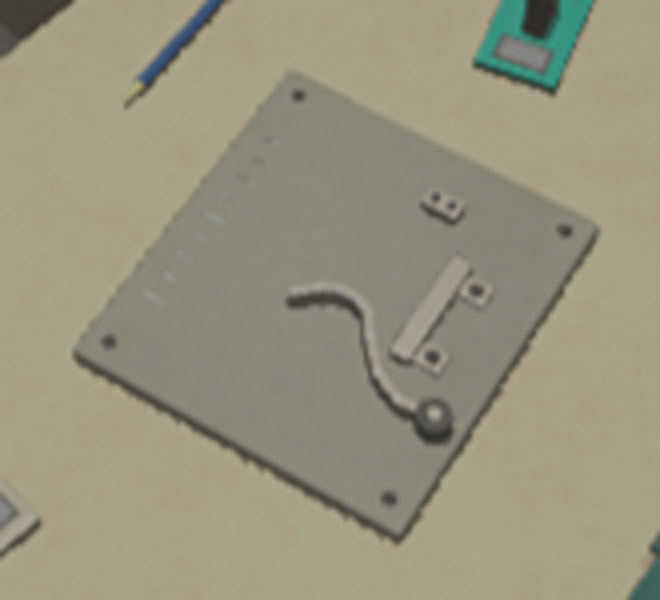

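View pics/sceneP.png

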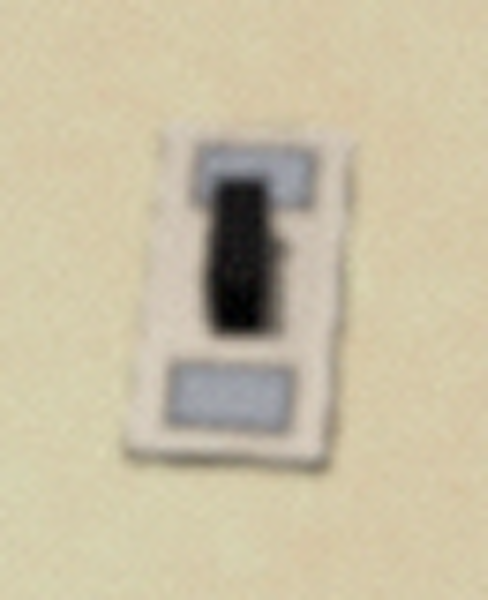

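Run:
```python
from m import *
from scipy.spatial.transform import Rotation as Ro
s=sense();q=s['tcp_rot'];print(Ro.from_quat([q[1],q[2],q[3],q[0]]).as_matrix().round(3))
# steel features above stage top
th=np.radians(11.05);C=np.array([521.5,63.5]);A=np.array([[np.cos(th),np.sin(th)],[-np.sin(th),np.cos(th)]])
for nm in ['scene','side']:
    c=np.load(f'pics/{nm}0.png.npz');P=pts(c);S=(P[...,:2]-C)@A.T
    m=(abs(S[...,0])<95)&(abs(S[...,1])<105)&(P[...,2]>17)&(P[...,2]<45)
    n,l,st,_=cv2.connectedComponentsWithStats(m.astype(np.uint8))
    for k in range(1,n):
        if st[k,4]<6: continue
        g=S[l==k];print(nm,k,len(g),g.min(0).round(1),g.max(0).round(1),np.median(P[l==k][:,2]).round(1))
```

```text
[[ 0.411 -0.001  0.912]
 [-0.912  0.001  0.411]
 [-0.001 -1.    -0.   ]]
scene 5 44 [11.  63.7] [32.7 77.4] 21.3
scene 8 149 [ 41.2 -26. ] [64.5 44.5] 21.0
scene 20 275 [-17.1 -58.1] [93.1 -6.3] 25.3
scene 21 9 [ 60.1 -20.6] [68.2 -8.5] 18.2
side 22 53 [11.5 60.7] [33.  75.3] 21.0
side 50 221 [ 42.6 -27.9] [73.5 48.1] 20.4
side 60 275 [-17.1 -60.3] [93.  -8.4] 25.5
```

Call:
{"name": "apply_moves", "arguments": {
  "slide": [
    [0.54,0.95,0],
    [0.54,0.95,0],
    [0.54,0.95,0],
    [0.54,0.95,0],
    [0.54,0.95,0],
    [0.54,0.95,0],
    [0.54,0.95,0],
    [0.54,0.95,0],
    [0.54,0.95,0],
    [0.54,0.95,0],
    [0.54,0.95,0],
    [0.54,0.95,0],
    [0.54,0.95,0],
    [0.54,0.95,0],
    [0.54,0.95,0],
    [0.54,0.95,0]
  ],
  "turn": [0.77,0.77,0.77,0.77,0.77,0.77,0.77,0.77,0.77,0.77,0.77,0.77,0.77,0.77,0.77,0.77],
  "jaw": [0,0,0,0,0,0,0,0,0,0,0,0,0,0,0,0]
}}

```text
t: 1.48
ee_pos: [473.6, -174.2, 202.3]
tcp_rot: [-0.706, 0.708, -0.013, 0.01]
ft_force: [1.5, -0.6, -0.0]
gripper_width: 94.1
```

Call:
{"name": "apply_moves", "arguments": {
  "slide": [
    [0,0,0],
    [0,0,0]
  ],
  "turn": [0,0],
  "jaw": [0,0]
}}

```text
t: 1.65
ee_pos: [475.8, -168.6, 202.2]
tcp_rot: [-0.706, 0.708, -0.009, 0.006]
ft_force: [-0.4, -0.9, -1.0]
gripper_width: 94.4
```

```bash
cat >> m.py <<'E'
from scipy.spatial.transform import Rotation as Ro
def yaw(s):
    q=s['tcp_rot'];M=Ro.from_quat([q[1],q[2],q[3],q[0]]).as_matrix();return np.degrees(np.arctan2(M[1,0],M[0,0])),M
E
python3 - <<'E'
from m import *
c=snap('wrist','w1.png');s=sense();y,M=yaw(s);print(s['ee_pos'],y,M[:,1])
P=pts(c)
m=(P[...,2]>36)&(P[...,2]<48)&(P[...,0]>430)&(P[...,0]<520)&(P[...,1]>-240)&(P[...,1]<-120)
print(m.sum()); rect(c,(0,0,640,480),36,48,'grip')
rect(c,(0,0,640,480),6,13,'plate')
E
```

```text
[ 475.87023934 -168.51475439  202.2705639 ] -1.1516674716420716 [-0.00426104 -0.00186942 -0.99998917]
548
grip ((694.6614379882812, -131.89244079589844), (38.07541275024414, 36.24659729003906), 43.01121139526367) zmed 41.182633362471435 1953
[[668.4000244140625, -131.60000610351562], [693.0999755859375, -158.10000610351562], [720.9000244140625, -132.1999969482422], [696.2000122070312, -105.69999694824219]]
plate ((536.8289184570312, -12.646141052246094), (199.55657958984375, 68.98816680908203), 11.112060546875) zmed 10.819881168378686 16039
[[432.29998779296875, 2.0], [445.6000061035156, -65.69999694824219], [641.4000244140625, -27.299999237060547], [628.0999755859375, 40.400001525878906]]
```

View pics/w1.png

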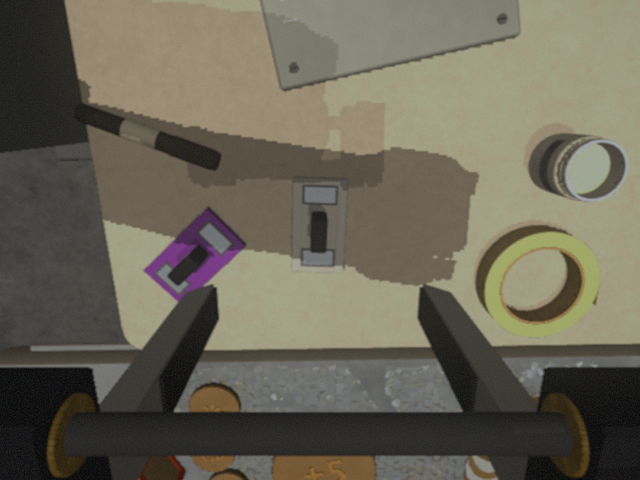

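The wrist view shows the grey plate at (319,225), with its block at (318,232). The purple look-alike is at (188,262), off to the left of the descent.

Run:
```python
from m import *
c=np.load('pics/w1.png.npz')
rect(c,(280,165,365,290),37,48,'grip');rect(c,(280,165,365,290),5,14,'plate')
```

```text
grip ((475.456787109375, -184.1780242919922), (29.581050872802734, 13.732569694519043), 88.63257598876953) zmed 39.714568004866564 545
[[468.20001220703125, -198.8000030517578], [482.0, -199.10000610351562], [482.70001220703125, -169.60000610351562], [468.8999938964844, -169.1999969482422]]
plate ((475.4592590332031, -184.3768768310547), (90.03651428222656, 50.04755401611328), 86.88811492919922) zmed 7.025795748742946 4383
[[448.0, -228.0], [498.0, -230.6999969482422], [502.8999938964844, -140.8000030517578], [452.8999938964844, -138.10000610351562]]
```

Call:
{"name": "apply_moves", "arguments": {
  "slide": [
    [0,-0.3,-0.5],
    [0,-0.2,-0.9],
    [0,-0.1,-0.9],
    [0,0,-0.9],
    [0,0,-0.9],
    [0,0,-0.9],
    [0,0,-0.7],
    [0,0,-0.4],
    [0,0,0],
    [0,0,0]
  ],
  "turn": [-0.2,-0.2,0,0,0,0,0,0,0,0],
  "jaw": [140,140,140,140,140,140,140,140,140,140]
}}

```text
t: 2.53
ee_pos: [471.0, -194.3, 44.1]
tcp_rot: [-0.704, 0.709, -0.029, 0.026]
ft_force: [-0.3, -0.4, 0.2]
gripper_width: 42.4
```

Run:
```python
from m import *
s=sense();y,M=yaw(s);print(s['ee_pos'],y,s['ft_force'],s['gripper_width'])
```

```text
[ 471.04697549 -194.30565793   44.0968424 ] -4.482213997910571 [-0.32792383 -0.36808753  0.21464812] 42.38529357963408
```

Call:
{"name": "apply_moves", "arguments": {
  "slide": [
    [0.09,0.2,0],
    [0.09,0.2,0],
    [0,0,0],
    [0,0,0]
  ],
  "turn": [0.14,0.14,0,0],
  "jaw": [140,140,140,140]
}}

```text
t: 2.87
ee_pos: [477.5, -184.5, 47.3]
tcp_rot: [-0.704, 0.71, -0.019, 0.019]
ft_force: [0.8, -0.1, 1.3]
gripper_width: 42.2
```

Run:
```python
from m import *
s=sense();y,M=yaw(s);print(s['ee_pos'],y,s['ft_force'],s['gripper_width'],M[:,1])
```

```text
[ 477.52399832 -184.49571927   47.33056094] -3.0092651969385242 [ 0.84009979 -0.09958428  1.2971756 ] 42.23517417791152 [-2.76251867e-04 -8.18840572e-03 -9.99966436e-01]
```

Call:
{"name": "apply_moves", "arguments": {
  "slide": [
    [-0.06,0,-0.5],
    [0,0,-0.4],
    [0,0,-0.3],
    [0,0,-0.15],
    [0,0,0],
    [0,0,0]
  ],
  "turn": [0,0,0,0,0,0],
  "jaw": [140,140,140,140,140,140]
}}

```text
t: 3.37
ee_pos: [477.7, -184.6, 13.7]
tcp_rot: [-0.703, 0.71, -0.017, 0.019]
ft_force: [0.1, 0.0, -0.4]
gripper_width: 42.6
```

Run:
```python
from m import *
s=sense();y,M=yaw(s);print(s['ee_pos'],y,s['ft_force'],s['gripper_width'],M[:,1])
snap('wrist','w2.png')
```

```text
[ 477.71685626 -184.62374181   13.74435262] -2.9603120424828138 [ 0.11167567  0.02895163 -0.41616897] 42.5756831548337 [ 0.00310605 -0.00983678 -0.99994679]
```

View pics/w2.png

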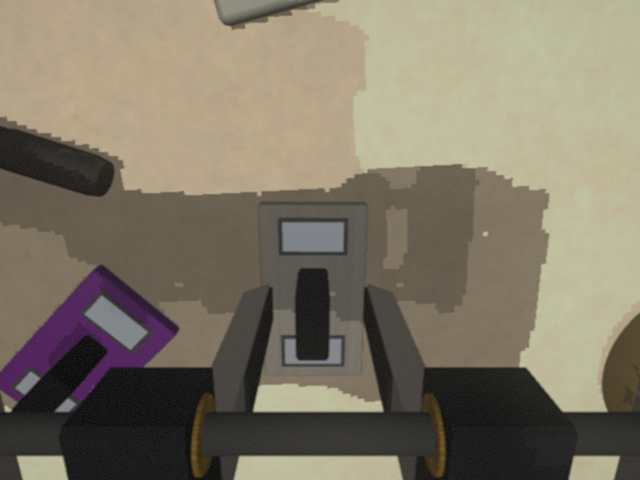

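The black block stands at (313,310), between the open fingers at (265,330) and (375,330). I'll close the jaws now.

Call:
{"name": "apply_moves", "arguments": {
  "slide": [
    [-0.08,0,0],
    [0,0,0],
    [0,0,0],
    [0,0,0],
    [0,0,0],
    [0,0,0],
    [0,0,0],
    [0,0,0]
  ],
  "turn": [0,0,0,0,0,0,0,0],
  "jaw": [180,220,255,255,255,255,255,255],
  "force": 35
}}

```text
t: 4.08
ee_pos: [475.9, -184.9, 14.9]
tcp_rot: [-0.703, 0.711, -0.017, 0.02]
ft_force: [0.1, -0.1, -0.8]
gripper_width: 13.9
```

Call:
{"name": "apply_moves", "arguments": {
  "slide": [
    [0,0,0.4],
    [0,0,0.7],
    [0,0,0.7],
    [0,0.4,0.4],
    [0,0.8,0],
    [0,0.9,0],
    [0,0.9,0],
    [0,0.9,0],
    [0,0.9,0],
    [0,0.9,0],
    [0,0.9,0],
    [0,0.9,0],
    [0,0.9,0],
    [0,0.9,0],
    [0,0.7,0],
    [0,0.4,0],
    [0,0,0],
    [0,0,0]
  ],
  "turn": [0,0,0,0,0.28,0.28,0.28,0.28,0.28,0.28,0.28,0.28,0.28,0.28,0,0,0,0],
  "jaw": [255,255,255,255,255,255,255,255,255,255,255,255,255,255,255,255,255,255]
}}

```text
t: 5.58
ee_pos: [462.9, 104.9, 71.7]
tcp_rot: [-0.7, 0.705, 0.08, -0.081]
ft_force: [1.2, -1.0, -5.6]
gripper_width: 13.6
```

```bash
cat >> m.py <<'E'
C=np.array([521.5,63.5]);th=np.radians(11.05);A=np.array([[np.cos(th),np.sin(th)],[-np.sin(th),np.cos(th)]])
def st():
    s=sense();y,M=yaw(s);p=A@(s['ee_pos'][:2]-C)
    f=A@s['ft_force'][:2]
    print('t',round(s['t'],2),'stage xy',p.round(2),'z',s['ee_pos'][2].round(2),'yaw-11.05',round(y-11.05,2),'tilt',M[:2,1].round(4),'F stage',f.round(2),s['ft_force'][2].round(2),'M',s['moment'].round(2),'w',s['gripper_width'].round(1))
def unit(tx,ty): # shift in stage mm -> world units
    return (A.T@np.array([tx,ty])/25).round(3)
E
python3 - <<'E'
from m import *
st()
c=snap('wrist','w3.png');snap('scene','s3.png')
E
```

```text
Traceback (most recent call last):
  File "m.py", line 18, in st
    print('t',round(s['t'],2),'stage xy',p.round(2),'z',s['ee_pos'][2].round(2),'yaw-11.05',round(y-11.05,2),'tilt',M[:2,1].round(4),'F stage',f.round(2),s['ft_force'][2].round(2),'M',s['moment'].round(2),'w',s['gripper_width'].round(1))
                                                                                                                                                                                                                 ^^^^^^^^^^^^^^^^^^^^^^^^
AttributeError: 'float' object has no attribute 'round'
```

```bash
sed -i "s/s\['gripper_width'\].round(1)/round(s['gripper_width'],1)/" m.py
python3 - <<'E'
from m import *
st()
c=snap('wrist','w3.png')
P=pts(c)
# plate in wrist view: fit at plate top height
z=sense()['ee_pos'][2]
r,q=rect(c,(0,0,640,480),z-14,z-1,'plate?')
S=(P[...,:2]-C)@A.T
m=(abs(S[...,0]-45)<35)&(abs(S[...,1]-10)<50)&(P[...,2]>17)&(P[...,2]<24)
n,l,s_,_=cv2.connectedComponentsWithStats(m.astype(np.uint8))
for k in range(1,n):
    if s_[k,4]>20:g=S[l==k];print(s_[k],g.min(0).round(1),g.max(0).round(1),np.median(P[l==k][:,2]))
E
```

```text
t 5.58 stage xy [-49.63  51.84] z 71.69 yaw-11.05 1.99 tilt [-0.0001 -0.0071] F stage [ 0.95 -1.2 ] -5.59 M [-0.09 -0.1  -0.04] w 13.6
plate? ((459.35699462890625, 119.55607604980469), (50.17566680908203, 61.23456954956055), 13.10414981842041) zmed 63.92018382102438 9074
[[428.0, 143.6999969482422], [441.8999938964844, 84.0], [490.70001220703125, 95.4000015258789], [476.79998779296875, 155.10000610351562]]
[ 460  281   33  102 1954] [ 43.  -27.4] [55.8 43.5] 18.889806334081094
[409 354  26  13 186] [ 10.1 -14.5] [26.4 -7.6] 22.196331621076432
```

View pics/w3.png

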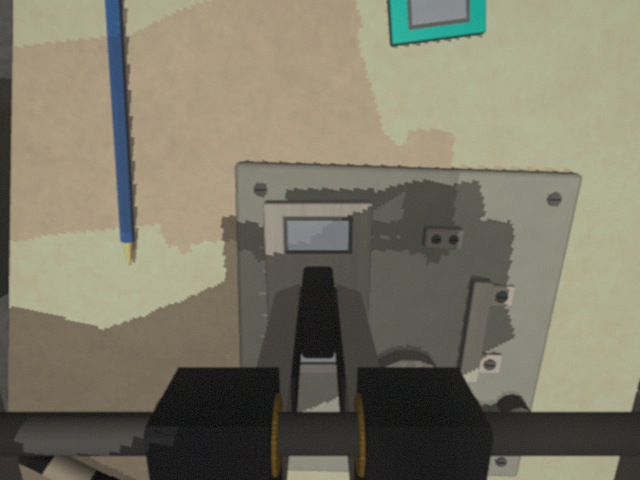

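Run:
```python
from m import *
print(unit(1,0)*10,unit(0,1)*10,unit(3.6,-18))
```

```text
[0.39 0.08] [-0.08  0.39] [ 0.279 -0.679]
```

Call:
{"name": "apply_moves", "arguments": {
  "slide": [
    [0.1,-0.2,0],
    [0.1,-0.25,-0.2],
    [0.08,-0.23,-0.3],
    [0,0,-0.4],
    [0,0,-0.3],
    [0,0,-0.2],
    [0,0,0],
    [0,0,0]
  ],
  "turn": [-0.2,-0.2,0,0,0,0,0,0],
  "jaw": [255,255,255,255,255,255,255,255]
}}

```text
t: 6.3
ee_pos: [470.0, 80.6, 31.4]
tcp_rot: [-0.701, 0.707, 0.063, -0.065]
ft_force: [0.5, -0.2, -3.6]
gripper_width: 13.4
```

Run:
```python
from m import *
st()
```

```text
t 6.3 stage xy [-47.32  26.63] z 31.41 yaw-11.05 -0.68 tilt [-0.0028 -0.009 ] F stage [ 0.42 -0.27] -3.59 M [ 0.01 -0.12 -0.02] w 13.4
```

Call:
{"name": "apply_moves", "arguments": {
  "slide": [
    [0,0.12,-0.06],
    [0,0,-0.06],
    [0,0,-0.04],
    [0,0,0]
  ],
  "turn": [0.13,0,0,0],
  "jaw": [255,255,255,255]
}}

```text
t: 6.63
ee_pos: [470.1, 84.7, 27.4]
tcp_rot: [-0.701, 0.707, 0.068, -0.07]
ft_force: [0.1, 0.2, -6.4]
gripper_width: 13.7
```

Run:
```python
from m import *
st()
```

```text
t 6.63 stage xy [-46.34  30.68] z 27.43 yaw-11.05 0.12 tilt [-0.0021 -0.0086] F stage [0.17 0.21] -6.38 M [-0.02 -0.05 -0.01] w 13.7
```

Call:
{"name": "apply_moves", "arguments": {
  "slide": [
    [0,0,-0.02],
    [0,0,-0.02]
  ],
  "turn": [0,0],
  "jaw": [255,255]
}}

```text
t: 6.8
ee_pos: [470.2, 85.0, 26.9]
tcp_rot: [-0.701, 0.707, 0.068, -0.07]
ft_force: [-7.1, -1.0, 14.4]
gripper_width: 13.7
```

Run:
```python
from m import *
st()
snap('side','d4.png');c=snap('scene','s4.png')
P=pts(c)
im=read_camera('side')['image'][170:330,260:430];cv2.imwrite('pics/d4c.png',cv2.resize(im[...,::-1],None,fx=3.7,fy=3.7,interpolation=cv2.INTER_CUBIC))
```

```text
t 6.8 stage xy [-46.19  30.88] z 26.85 yaw-11.05 0.14 tilt [-0.0016 -0.0088] F stage [-7.2   0.41] 14.4 M [-0.47  1.26 -0.01] w 13.7
```

View pics/d4c.png

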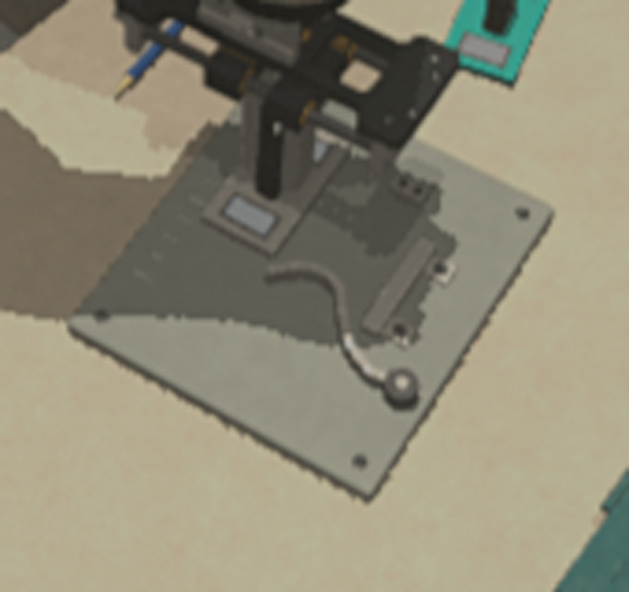

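The plate is on the stage (contact at TCP z about 27), clear of the arm: its leading edge is near (275,250) and the arm's tip near (270,275). I'll ease off slightly and slide inwards.

Call:
{"name": "apply_moves", "arguments": {
  "slide": [
    [0,0,0.04],
    [0.2,0.04,0],
    [0.2,0.04,0],
    [0.2,0.04,0],
    [0,0,0]
  ],
  "turn": [0,0,0,0,0],
  "jaw": [255,255,255,255,255]
}}

```text
t: 7.37
ee_pos: [487.0, 88.2, 28.0]
tcp_rot: [-0.701, 0.707, 0.068, -0.07]
ft_force: [-1.3, 0.7, -5.4]
gripper_width: 13.7
```

Run:
```python
from m import *
st()
```

```text
t 7.37 stage xy [-29.1   30.86] z 28.03 yaw-11.05 0.12 tilt [-0.0011 -0.0085] F stage [-1.11  0.9 ] -5.38 M [ 0.23  0.03 -0.  ] w 13.7
```

Call:
{"name": "apply_moves", "arguments": {
  "slide": [
    [0.12,0.02,0],
    [0.12,0.02,0],
    [0.02,-0.12,0],
    [0.02,-0.12,0],
    [0,0,0]
  ],
  "turn": [0,0,0,0,0],
  "jaw": [255,255,255,255,255]
}}

```text
t: 7.78
ee_pos: [492.2, 85.7, 27.1]
tcp_rot: [-0.701, 0.706, 0.067, -0.072]
ft_force: [-1.3, -0.7, 0.1]
gripper_width: 13.7
```

Run:
```python
from m import *
st()
```

```text
t 7.78 stage xy [-24.55  27.4 ] z 27.1 yaw-11.05 0.24 tilt [-0.0071 -0.0069] F stage [-1.39 -0.45] 0.13 M [-0.39  0.21 -0.09] w 13.7
```

Call:
{"name": "apply_moves", "arguments": {
  "slide": [
    [0.02,-0.1,0.03],
    [0.02,-0.1,0],
    [0.02,-0.1,0],
    [0,0,0],
    [0,0,0]
  ],
  "turn": [0,0,0,0,0],
  "jaw": [255,255,255,255,255]
}}

```text
t: 8.2
ee_pos: [493.6, 77.9, 27.5]
tcp_rot: [-0.702, 0.706, 0.067, -0.073]
ft_force: [-3.1, 2.3, -4.3]
gripper_width: 13.6
```

Run:
```python
from m import *
st()
im=snap('side','d5.png')['image'][170:330,260:430];cv2.imwrite('pics/d5c.png',cv2.resize(im[...,::-1],None,fx=3.7,fy=3.7,interpolation=cv2.INTER_CUBIC))
```

```text
t 8.2 stage xy [-24.61  19.49] z 27.53 yaw-11.05 0.27 tilt [-0.0081 -0.0063] F stage [-2.6   2.87] -4.33 M [ 0.59  0.49 -0.03] w 13.6
```

View pics/d5c.png

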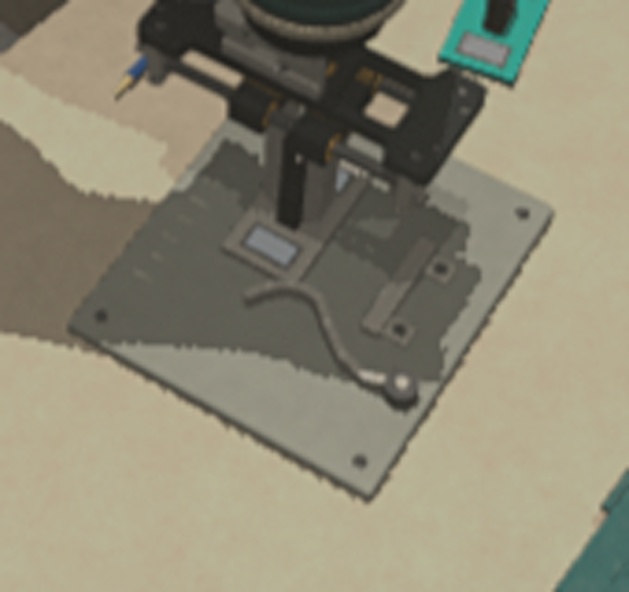

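The arm's bend has been drawn back by the plate's end, with contact near (300,283). I'll take y a touch lower to clear the stop, then move in along +x.

Call:
{"name": "apply_moves", "arguments": {
  "slide": [
    [0.01,-0.06,0],
    [0.19,0.04,0],
    [0.2,0.04,0],
    [0.2,0.04,0],
    [0,0,0]
  ],
  "turn": [0,0,0,0,0],
  "jaw": [255,255,255,255,255]
}}

```text
t: 8.67
ee_pos: [509.3, 79.0, 27.4]
tcp_rot: [-0.701, 0.706, 0.066, -0.073]
ft_force: [1.3, 0.9, -3.8]
gripper_width: 13.8
```

Run:
```python
from m import *
st()
```

```text
t 8.67 stage xy [-9.01 17.59] z 27.39 yaw-11.05 0.27 tilt [-0.0095 -0.0073] F stage [1.42 0.64] -3.78 M [ 0.19 -0.39 -0.08] w 13.8
```

Call:
{"name": "apply_moves", "arguments": {
  "slide": [
    [0.2,0.04,0],
    [0.2,0.04,0],
    [0.2,0.04,0],
    [0.1,0.02,0],
    [0,0,0]
  ],
  "turn": [0,0,0,0,0],
  "jaw": [255,255,255,255,255]
}}

```text
t: 9.08
ee_pos: [529.0, 82.9, 27.3]
tcp_rot: [-0.701, 0.706, 0.066, -0.073]
ft_force: [-4.6, 0.3, -2.6]
gripper_width: 13.5
```

Run:
```python
from m import *
st()
c=snap('wrist','w6.png')
im=snap('side','d6.png')['image'][170:330,260:430];cv2.imwrite('pics/d6c.png',cv2.resize(im[...,::-1],None,fx=3.7,fy=3.7,interpolation=cv2.INTER_CUBIC))
```

```text
t 9.08 stage xy [11.09 17.62] z 27.31 yaw-11.05 0.25 tilt [-0.0095 -0.0073] F stage [-4.43  1.13] -2.64 M [ 0.24  0.63 -0.11] w 13.5
```

View pics/d6c.png

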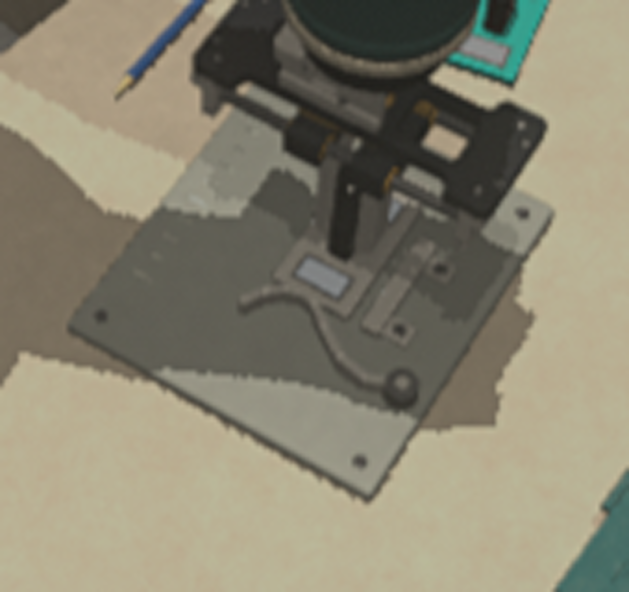

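View pics/w6.png

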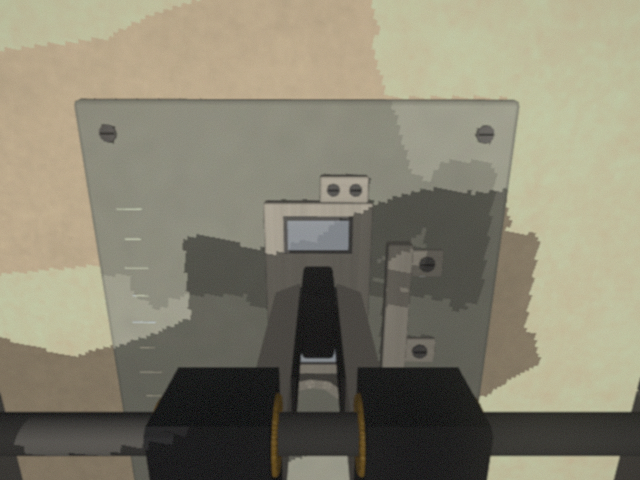

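The wrist view shows a gap of about 7 mm between the plate's side (x=371) and the fixed edge (x=386). The plate's end (v=202) is almost at the stop (v=201). I'll continue slowly.

Call:
{"name": "apply_moves", "arguments": {
  "slide": [
    [0.1,0.02,0],
    [0.06,0.01,0],
    [0,0,0]
  ],
  "turn": [0,0,0],
  "jaw": [255,255,255]
}}

```text
t: 9.43
ee_pos: [532.8, 83.6, 27.4]
tcp_rot: [-0.701, 0.706, 0.066, -0.073]
ft_force: [-1.6, 1.7, -5.5]
gripper_width: 13.6
```

Run:
```python
from m import *
st()
```

```text
t 9.43 stage xy [14.95 17.6 ] z 27.36 yaw-11.05 0.26 tilt [-0.0093 -0.0073] F stage [-1.27  2.01] -5.45 M [ 0.27  0.2  -0.09] w 13.6
```

Call:
{"name": "apply_moves", "arguments": {
  "slide": [
    [0.06,0.01,0],
    [0,0,0]
  ],
  "turn": [0,0],
  "jaw": [255,255]
}}

```text
t: 9.6
ee_pos: [534.4, 83.9, 27.4]
tcp_rot: [-0.701, 0.706, 0.066, -0.073]
ft_force: [0.3, 1.1, -4.5]
gripper_width: 13.7
```

Run:
```python
from m import *
st()
```

```text
t 9.6 stage xy [16.55 17.58] z 27.39 yaw-11.05 0.26 tilt [-0.0092 -0.0073] F stage [0.46 1.03] -4.49 M [ 0.34 -0.25 -0.06] w 13.7
```

Call:
{"name": "apply_moves", "arguments": {
  "slide": [
    [0.02,0,0],
    [0,0,0]
  ],
  "turn": [0,0],
  "jaw": [255,255]
}}

```text
t: 9.77
ee_pos: [535.0, 84.0, 27.4]
tcp_rot: [-0.701, 0.706, 0.066, -0.073]
ft_force: [-0.7, 1.5, -4.3]
gripper_width: 13.4
```

Call:
{"name": "apply_moves", "arguments": {
  "slide": [
    [0.02,0,0],
    [0,0,0]
  ],
  "turn": [0,0],
  "jaw": [255,255]
}}

```text
t: 9.93
ee_pos: [535.4, 84.1, 27.4]
tcp_rot: [-0.702, 0.706, 0.066, -0.073]
ft_force: [-1.3, 1.8, -5.4]
gripper_width: 13.7
```

Call:
{"name": "apply_moves", "arguments": {
  "slide": [
    [0.02,0,0],
    [0,0,0]
  ],
  "turn": [0,0],
  "jaw": [255,255]
}}

```text
t: 10.1
ee_pos: [535.9, 84.2, 27.4]
tcp_rot: [-0.702, 0.706, 0.066, -0.073]
ft_force: [-1.0, 2.3, -5.0]
gripper_width: 13.4
```

Call:
{"name": "apply_moves", "arguments": {
  "slide": [
    [0.02,0,0],
    [0,0,0]
  ],
  "turn": [0,0],
  "jaw": [255,255]
}}

```text
t: 10.27
ee_pos: [536.5, 84.3, 27.4]
tcp_rot: [-0.702, 0.706, 0.066, -0.073]
ft_force: [-1.0, 1.5, -4.2]
gripper_width: 13.4
```

Call:
{"name": "apply_moves", "arguments": {
  "slide": [
    [0.02,0,0],
    [0,0,0]
  ],
  "turn": [0,0],
  "jaw": [255,255]
}}

```text
t: 10.43
ee_pos: [536.7, 84.3, 27.4]
tcp_rot: [-0.702, 0.706, 0.066, -0.073]
ft_force: [-2.3, 1.8, -4.0]
gripper_width: 13.2
```

Call:
{"name": "apply_moves", "arguments": {
  "slide": [
    [0.01,0,0],
    [0,0,0]
  ],
  "turn": [0,0],
  "jaw": [255,255]
}}

```text
t: 10.6
ee_pos: [536.7, 84.4, 27.4]
tcp_rot: [-0.702, 0.706, 0.066, -0.074]
ft_force: [-1.9, 1.7, -4.5]
gripper_width: 13.6
```

Call:
{"name": "apply_moves", "arguments": {
  "slide": [
    [0.01,0,0],
    [0,0,0]
  ],
  "turn": [0,0],
  "jaw": [255,255]
}}

```text
t: 10.77
ee_pos: [536.7, 84.4, 27.4]
tcp_rot: [-0.701, 0.706, 0.066, -0.074]
ft_force: [-2.3, 1.8, -2.8]
gripper_width: 13.6
```

Run:
```python
from m import *
st()
c=snap('wrist','w7.png')
im=c['image'][160:400,240:460];cv2.imwrite('pics/w7c.png',cv2.resize(im[...,::-1],None,fx=2.5,fy=2.5,interpolation=cv2.INTER_CUBIC))
```

```text
t 10.77 stage xy [18.93 17.56] z 27.37 yaw-11.05 0.29 tilt [-0.0108 -0.0072] F stage [-1.95  2.23] -2.83 M [ 0.46  0.49 -0.11] w 13.6
```

View pics/w7c.png

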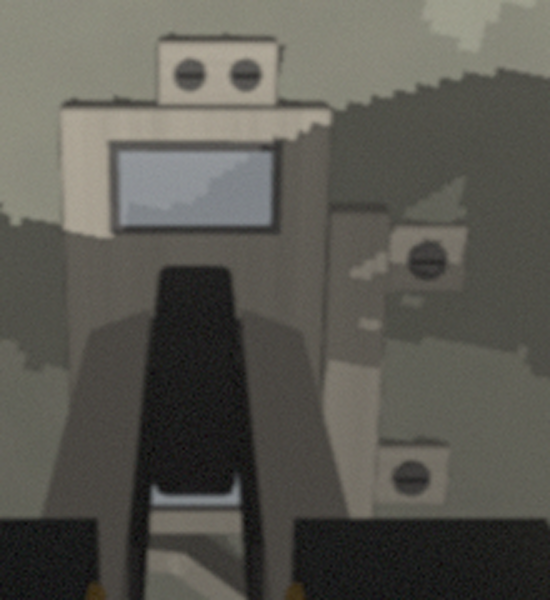

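The plate now touches the fixed edge along (328,210)-(325,400), with a gap of at most 1 mm at the stop (v about 103). I'll close that gap gently before the 10 N press.

Call:
{"name": "apply_moves", "arguments": {
  "slide": [
    [0,0.02,0],
    [0,0,0]
  ],
  "turn": [0,0],
  "jaw": [255,255]
}}

```text
t: 10.98
ee_pos: [536.7, 84.4, 27.4]
tcp_rot: [-0.701, 0.706, 0.066, -0.074]
ft_force: [-3.0, 2.0, -2.7]
gripper_width: 13.8
```

Call:
{"name": "apply_moves", "arguments": {
  "slide": [
    [0,0.02,0],
    [0,0,0]
  ],
  "turn": [0,0],
  "jaw": [255,255]
}}

```text
t: 11.15
ee_pos: [536.7, 84.4, 27.3]
tcp_rot: [-0.701, 0.706, 0.065, -0.074]
ft_force: [-3.0, 2.4, -2.7]
gripper_width: 13.5
```

Run:
```python
from m import *
st()
```

```text
t 11.15 stage xy [18.97 17.59] z 27.34 yaw-11.05 0.25 tilt [-0.011  -0.0084] F stage [-2.45  2.89] -2.68 M [ 0.52  0.67 -0.05] w 13.5
```

Call:
{"name": "apply_moves", "arguments": {
  "slide": [
    [-0.01,0.04,0],
    [0,0,0]
  ],
  "turn": [0,0],
  "jaw": [255,255]
}}

```text
t: 11.32
ee_pos: [536.7, 84.4, 27.3]
tcp_rot: [-0.701, 0.707, 0.065, -0.073]
ft_force: [-4.4, 2.1, -3.2]
gripper_width: 13.8
```

Call:
{"name": "apply_moves", "arguments": {
  "slide": [
    [-0.01,0.04,0],
    [0,0,0]
  ],
  "turn": [0,0],
  "jaw": [255,255]
}}

```text
t: 11.48
ee_pos: [536.7, 84.4, 27.3]
tcp_rot: [-0.7, 0.707, 0.065, -0.073]
ft_force: [-3.7, 1.3, -3.7]
gripper_width: 13.7
```

Run:
```python
from m import *
st()
```

```text
t 11.48 stage xy [18.94 17.61] z 27.32 yaw-11.05 0.15 tilt [-0.0106 -0.0107] F stage [-3.42  2.  ] -3.73 M [ 0.41  0.76 -0.02] w 13.7
```

Call:
{"name": "apply_moves", "arguments": {
  "slide": [
    [0.02,0,0],
    [0.02,0,0]
  ],
  "turn": [0,0],
  "jaw": [255,255]
}}

```text
t: 11.65
ee_pos: [536.7, 84.5, 27.2]
tcp_rot: [-0.7, 0.707, 0.064, -0.074]
ft_force: [-7.9, -2.1, 3.9]
gripper_width: 13.8
```

Run:
```python
from m import *
st()
```

```text
t 11.65 stage xy [18.98 17.73] z 27.23 yaw-11.05 0.17 tilt [-0.0124 -0.0111] F stage [-8.11 -0.55] 3.88 M [-0.39  1.68 -0.09] w 13.8
```

Call:
{"name": "apply_moves", "arguments": {
  "slide": [
    [0.02,0,0.01]
  ],
  "turn": [0],
  "jaw": [255]
}}

```text
t: 11.73
ee_pos: [536.8, 84.5, 27.3]
tcp_rot: [-0.7, 0.707, 0.064, -0.074]
ft_force: [-3.3, -1.0, -7.7]
gripper_width: 13.6
```

Run:
```python
from m import *
st()
```

```text
t 11.73 stage xy [18.99 17.68] z 27.32 yaw-11.05 0.17 tilt [-0.0134 -0.0113] F stage [-3.42 -0.37] -7.69 M [-0.19  0.77 -0.06] w 13.6
```

Call:
{"name": "apply_moves", "arguments": {
  "slide": [
    [0.02,0,0],
    [0.02,0,0]
  ],
  "turn": [0,0],
  "jaw": [255,255]
}}

```text
t: 11.9
ee_pos: [536.8, 84.5, 27.3]
tcp_rot: [-0.7, 0.707, 0.063, -0.075]
ft_force: [-7.7, -1.5, 3.2]
gripper_width: 13.6
```

Run:
```python
from m import *
st()
```

```text
t 11.9 stage xy [19.03 17.69] z 27.29 yaw-11.05 0.19 tilt [-0.0153 -0.0119] F stage [-7.81  0.01] 3.23 M [-0.38  1.74 -0.15] w 13.6
```

Call:
{"name": "apply_moves", "arguments": {
  "slide": [
    [0.03,0.006,0.004]
  ],
  "turn": [0],
  "jaw": [255]
}}

```text
t: 11.98
ee_pos: [536.8, 84.5, 27.3]
tcp_rot: [-0.7, 0.707, 0.063, -0.076]
ft_force: [-9.0, -2.6, 2.6]
gripper_width: 13.6
```

Run:
```python
from m import *
st()
```

```text
t 11.98 stage xy [19.04 17.68] z 27.34 yaw-11.05 0.19 tilt [-0.0168 -0.0125] F stage [-9.37 -0.86] 2.63 M [-0.6   2.04 -0.09] w 13.6
```

Call:
{"name": "apply_moves", "arguments": {
  "slide": [
    [0.034,0.006,0.006],
    [0.034,0.006,0.004]
  ],
  "turn": [0,0],
  "jaw": [255,255]
}}

```text
t: 12.15
ee_pos: [536.8, 84.5, 27.4]
tcp_rot: [-0.7, 0.708, 0.062, -0.077]
ft_force: [-9.8, -2.5, 4.1]
gripper_width: 13.6
```

Run:
```python
from m import *
st()
```

```text
t 12.15 stage xy [19.06 17.69] z 27.4 yaw-11.05 0.2 tilt [-0.0202 -0.0137] F stage [-10.06  -0.57] 4.11 M [-0.57  2.13 -0.08] w 13.6
```

The measured push against the edge is 10 N, so I'll let go.

Call:
{"name": "apply_moves", "arguments": {
  "slide": [
    [0,0,0],
    [0,0,0],
    [0,0,0],
    [0,0,0],
    [0,0,0],
    [0,0,0]
  ],
  "turn": [0,0,0,0,0,0],
  "jaw": [210,190,180,180,180,180]
}}

```text
t: 12.65
ee_pos: [539.8, 85.7, 28.9]
tcp_rot: [-0.7, 0.707, 0.064, -0.075]
ft_force: [-0.5, 0.6, 0.2]
gripper_width: 28.0
```

Run:
```python
from m import *
st()
c=snap('wrist','w8.png')
im=c['image'][160:400,240:460];cv2.imwrite('pics/w8c.png',cv2.resize(im[...,::-1],None,fx=2.5,fy=2.5,interpolation=cv2.INTER_CUBIC))
```

```text
t 12.65 stage xy [22.22 18.28] z 28.89 yaw-11.05 0.24 tilt [-0.0142 -0.0119] F stage [-0.34  0.67] 0.21 M [-0.02 -0.15  0.01] w 28.0
```

View pics/w8c.png

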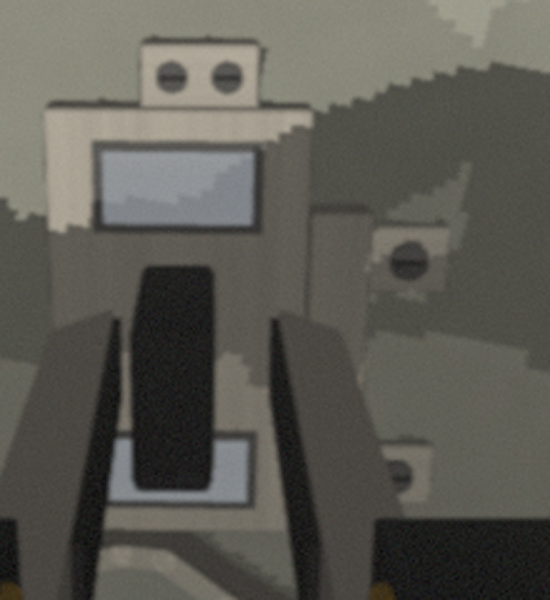

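The fingers are free of the block, which spans columns 133-213 between the pads at 120 and 272. I'll centre the jaws and lift.

Call:
{"name": "apply_moves", "arguments": {
  "slide": [
    [-0.12,-0.02,0],
    [0,0,0.2],
    [0,0,0.5],
    [0,0,0.9],
    [0,0,0.9],
    [0,0,0.9],
    [0,0,0.9],
    [-0.3,0,0.9],
    [-0.6,0,0.6],
    [-0.6,0,0.3],
    [-0.4,0,0],
    [0,0,0]
  ],
  "turn": [0,0,0,0,0,0,0,0,0,0,0,0],
  "jaw": [180,180,180,180,180,180,180,180,180,180,180,180]
}}

```text
t: 13.7
ee_pos: [485.5, 86.5, 197.2]
tcp_rot: [-0.7, 0.707, 0.066, -0.075]
ft_force: [0.6, -0.2, -0.0]
gripper_width: 27.6
```

Run:
```python
from m import *
st()
c=snap('wrist','w9.png')
im=snap('side','d9.png')['image'][170:330,260:430];cv2.imwrite('pics/d9c.png',cv2.resize(im[...,::-1],None,fx=3.7,fy=3.7,interpolation=cv2.INTER_CUBIC))
P=pts(c);S=(P[...,:2]-C)@A.T
for nm,(x0,x1,y0,y1,z0,z1) in {'hi':(-40,90,-70,90,17,24)}.items():
    m=(S[...,0]>x0)&(S[...,0]<x1)&(S[...,1]>y0)&(S[...,1]<y1)&(P[...,2]>z0)&(P[...,2]<z1)
    g=S[m];print(m.sum(),g.min(0),g.max(0))
```

```text
t 13.7 stage xy [-30.9   29.49] z 197.18 yaw-11.05 0.39 tilt [-0.0107 -0.0112] F stage [ 0.55 -0.35] -0.04 M [-0.03 -0.08 -0.04] w 27.6
6791 [-20.07796204 -59.97714805] [89.54489482 74.72223439]
```

View pics/w9.png

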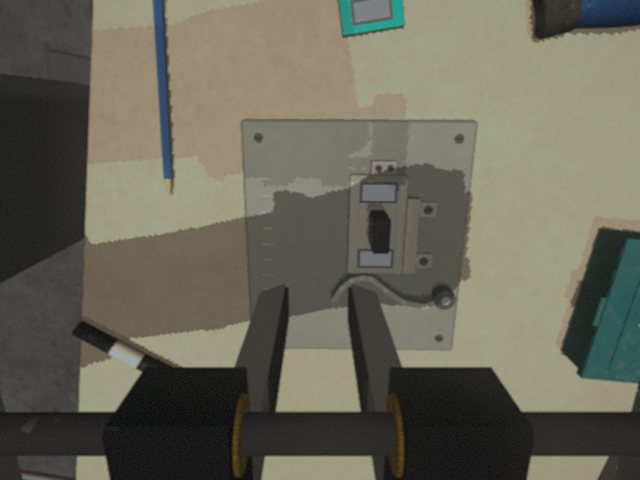

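View pics/d9c.png

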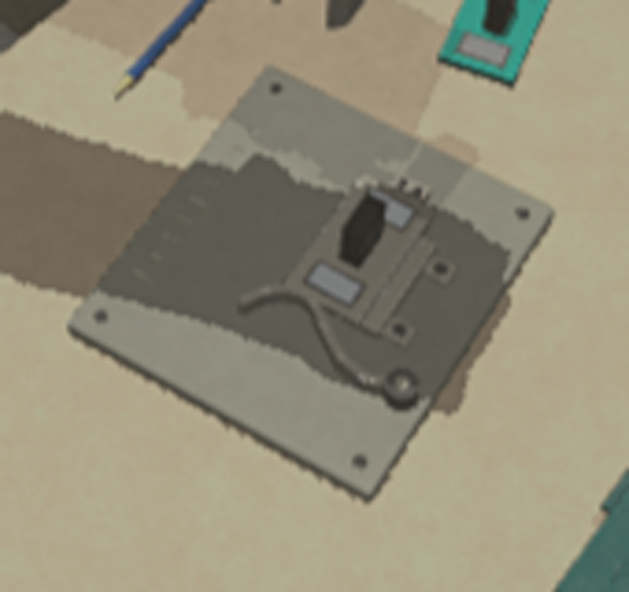

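Run:
```python
from m import *
c=np.load('pics/w9.png.npz');P=pts(c)
im=c['image'][145:310,320:465];cv2.imwrite('pics/w9c.png',cv2.resize(im[...,::-1],None,fx=3.6,fy=3.6,interpolation=cv2.INTER_CUBIC))
def plane(u0,v0,u1,v1):
    q=np.concatenate([P[v0:v1,u0:u1].reshape(-1,3)]);q=q[abs(q[:,2]-np.median(q[:,2]))<3]
    X=np.c_[q[:,:2]-q[:,:2].mean(0),np.ones(len(q))];k=np.linalg.lstsq(X,q[:,2],rcond=None)[0];print(k.round(4),len(q))
plane(250,140,340,270)   # stage
q=[P[178:206,352:402].reshape(-1,3),P[206:270,352:367].reshape(-1,3),P[206:270,393:403].reshape(-1,3)]
q=np.concatenate(q);q=q[abs(q[:,2]-np.median(q[:,2]))<3]
X=np.c_[q[:,:2]-q[:,:2].mean(0),np.ones(len(q))];print(np.linalg.lstsq(X,q[:,2],rcond=None)[0].round(4),len(q))
```

```text
[ 2.00000e-04 -2.00000e-04  1.09038e+01] 11652
[-1.10000e-03  3.20000e-03  1.90515e+01] 2988
```

View pics/w9c.png

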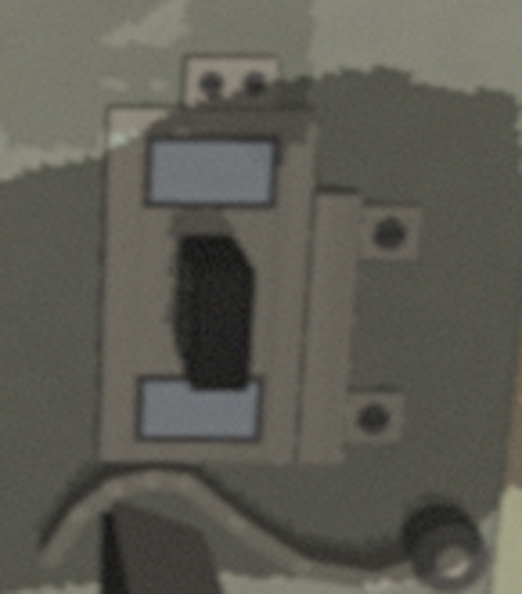

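The plate lies flat: its slope is at most 0.003 and its top is 8.1 mm above the stage. In the picture its side meets the fixed edge along (315,190)-(297,462), its end meets the stop at v=105, and the arm bears on the other end near (150,468). I'm handing in.

Run:
```python
from station import *
print(finish_job())
```

```text
the job is handed in; nothing more can be done
None
```

The plate is loaded in the inspection stage and clamped by the sprung arm, and I handed the job in with the gripper about 170 mm above it. The clock read 13.7 s.

- **Loading:** I gripped the plate by its block and set it on the stage in front of the arm. Its end then drew the arm back as I slid the plate in to the fixed edge.
- **Press:** I built the push up to a measured 10.1 N on the wrist sensor, the highest value I read. I then opened the jaws and lifted clear.
- **Final checks:** After letting go, the plate's slope was at most 0.003 and its top stood about 8.1 mm above the stage, so it lies flat. The wrist picture shows no visible gap at the fixed edge or the end stop, with the arm bearing on the other end.

**Less certain:**
- **Push on the edge:** While pressing, the plate also bore on the stage with about 8 N, so friction may have taken some of the push and the edge may have felt slightly less than 10 N.
- **Tool tilt:** The tool leaned about 1° during the press; the plate was flat after release.
- **Stop position:** My camera-based stage frame put the plate centre at y = 17.7 mm just before release instead of 20 mm. I took this as a frame error of about 2 mm, because the fixed edge appeared shifted by the same amount in an earlier wrist view.
- **Arm angle:** I did not measure it as a number; I only saw it in the pictures.

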